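Mount a detector cartridge on its tapered dovetail way

ROBOT

A 6-joint arm with a two-finger parallel gripper is mounted at the origin on the work surface. World frame = base frame: x ahead of the robot, y to its left, z up, the work surface at z = 0. Lengths are in m, angles in rad, forces in N, time in s.
With the tool pointing down it reaches from about 0.275 to 0.85 m from the base axis. Payload 19 kg.
Tool frame: the origin (TCP) lies at the very end of the fingers, on their centre line; the grasp point (between the pads) lies 19 mm behind it; z points along the fingers, y is the line along which they close (so a half turn about z gives the same grasp; the last joint's range is limited). The gripper opens to 85 mm and grips with 20 to 120 N. Pads are 22 mm wide; open, the fingers measure 114 mm over their backs; the gripper's body (76 mm by 85 mm) begins 54 mm behind the grasp point. The pads swing forward as they close: fully open they stand 13 mm farther back than shut.
Start: joints at [-1.383, 0.15, 1.437, -0, 1.554, -0.134], TCP at [0.182, -0.545, 0.231] pointing down, gripper open.
Joint ranges: [-2.8, 2.8], [-0.68, 2.1], [0.12, 2.68], [-1.39, 4.53], [0.16, 2.79], [-2.81, 2.81]. Speed limits (rad/s): [1.89, 1.89, 2.22, 3.01, 3.01, 3.01].

INTERFACE

Orientations are given as a unit quaternion [x, y, z, w].
In Python, from cell import * gives the robot as it stands. The module is installed in compiled form; this text tells all that it offers.
- The arm moves only by the shell command python3 -m jog 'ROWS' [FORCE]. ROWS is JSON, a list of rows, each an object with "rotation": the turn, a rotation vector about the tool's x, y, z in degrees, a list of three; "offset": the shift along the tool's x, y, z in cm, a list of three; "claw": the finger opening in cm, from 0 to 8.54. In form: [{"rotation": [wx, wy, wz], "offset": [x, y, z], "claw": claw}, ...]. A call has exactly 5 rows; each row shifts and turns the commanded pose from where the row before left it, along the tool's axes as they then stand; what a row does not reach is not made up. A row lasts 1/10 s, in which the tool goes at most 50 mm and 8.59 degrees, less where a joint would pass 70% of its speed; a pose out of reach is approached as far as the arm can. A call with a gripper value outside its range is refused whole. The fingers move at their own pace and stop on an object; FORCE is the grip in N (left out, the last holds). Time passes only in rows, so rows that do not move let the fingers close, or fill a call up. It gives the time, the measured TCP pose, the force and the opening at its end, in the units of the state.
- read_state(): the state, without advancing time (a new reading comes with each control period).
- get_image(name): name is "scene" or "top" or "wrist"; returns a dict with "frame" (400x640x3 uint8, red, green, blue), "mtx" (3x3 intrinsics, pixels), "R" (3x3) and "t" (3): a world point X has camera coordinates R X + t. Camera axes: x right, y down, z forward; pixel columns grow to the right and rows downward; lengths in m; the calibration is good to about 2 mm. A picture is of the moment at which its call begins. There is no depth.
- close_job(): hands the job in, once; it reports no verdict.
The state is a dict: "t": time; "joints": joint angles; "joint_velocities": joint speeds; "joint_torque": joint torques, N m; "tcp_pos": TCP position; "orientation": TCP orientation; "ft_force": force on the tool from outside, world axes, zero at the start; "wrist_torque": the same for the moment, N m; "width": finger opening in m.
Only numpy, scipy, OpenCV 4.12 (cv2) and the standard library are available. Lean on these libraries where they do the work, as an engineer would, in place of code of your own. Each camera call takes 0.05 s, during which the arm holds its last target. There are 200 camera calls.

TASK

Mount the red-capped detector cartridge on its tapered dovetail way: take it from the bench, set it on the plate in front of the way's wide mouth with its narrow end leading, and slide its foot in between the steel jaw and the brass gib until it wedges tight against the spring of the gib, finishing with a steady push of about 15 N so that it stays gripped when you let go, without ramming it. Leave it standing in the way, and do not disturb the blue-capped cartridge or the glassware and parts around.

Things in the scene. Friction and masses are not known exactly. Their poses are not given: they have to be found in the camera images.
- cart_red: Cartridge to mount (sizes here and below in mm): white box housing, 60 (x) by 34 (y), z 20 to 76, round red cap (dia. 26) to z 90, steel tip to 95, on a black dovetail foot. 0.44-0.66 kg. Origin: centre of its underside, z up, +x to its narrow leading end, where a steel boss (r 6, 3 long) sits on the housing. Stands upright on the bench at first.
- red_foot (a point): Front end of the red cartridge's foot, on its underside (x = 30 from its origin, same axes). The foot is 60 long; its flanks, z 2 to 12, lean in 30 degrees going up. At z 2 the +y flank is straight at y = 21; the -y flank tapers 1:8 from y = -25 at the rear to -17.5 at the front. It stands on a base 22 wide.
- cart_blue: Like cartridge with a blue cap, standing near the red one; leave alone. Size, origin and axes as cart_red.
- mouth (a point): Middle of the way's wide mouth, on its floor. x is the way in, z up. The way is a fixed aluminium plate, 12 thick on the bench, 110 wide, from x = -70 to 125; its top is the floor. From x = 0 to 120 a steel jaw (+y) and a brass gib (-y) stand on it, up to 16 high, overhanging 30 degrees: the foot can enter only here, not from above.
- apron (a point): Middle of the bare part of the plate before the mouth, with a grey inlay, 70 long by 110 wide, 35 before mouth, same axes and height: the place to set the cartridge down.
- jaw: The fixed steel jaw, 120 long; its flank, straight along x, lies at y = 21 at height 2. Origin and axes as mouth. A cartridge running along it has y = 0 and the same x direction. With its origin at x = -5 to 5 it has 3 to 10 of side play, all towards -y.
- way_end (a point): Middle of the floor at the narrow end, x = 120 from mouth, same axes. The gib's flank tapers 1:8 like the foot's, but its screws have set it up to 2.5 either way in y, which cannot be read: a cartridge running along the jaw meets it with its origin anywhere from x = 31 to 73 past the mouth, and is tight about 6 further in. Friction then holds it there.
- gib_side (a point): Edge of the plate's top beside the brass gib's middle (x = 60, y = -55 from mouth, same axes). The gib, 120 long, 16 high, is backed by a stiff spring, 25 N per mm: a 15 N push along x on the cartridge presses it back 0.7 to 0.9 mm and leaves about 20 N on the jaw; 30 N (45 N on the jaw) is too much. Rubbing the gib before the jaw, or tipping by a push high up, can jam the foot early.
- bottle: Amber glass bottle with blue cap, diameter 60, 150 high; bystander. Origin: centre of its underside.
- tube_jar: Clear sample jar with orange cap, diameter 44, 85 high; bystander. Origin: centre of its underside.
- beaker: Glass beaker, diameter 70, 85 high; bystander. Origin: centre of its underside.
- driver: Screwdriver with a red handle, 160 long, lying on the bench; bystander. Origin: below its middle, x along it to the tip.
- valve: Spare rotary valve: a black disc, diameter 52 (76 over its six ports), 42 high; bystander. Origin: centre of its underside.

How it is judged:
By the outcome, as a careful person would: the job done as asked, in the order asked, and still so for the second after the job is handed in, with the robot touching nothing.
It also fails if it takes over 64 s, if anything falls off the work surface, if the arm or the gripper's body presses on something with over 40 N, if the wrist force passes 120 N, or if a joint passes its speed limit or range.

## Working session

There is one attempt and no reset: what is moved stays moved. The work goes in short steps, Python scripts to look and compute and a shell command to move; the robot and the scene stay as the last step left them, time stands still between calls to the robot, and variables do not carry over. Pictures are saved under pics/ and viewed, on a budget of 10 in all, crops included, one or two more only if the job needs it, and the job is handed in when it is done.

```bash
mkdir -p pics; python3 - <<'E'
from cell import *
import cv2
for n in ("scene","top"):
    d=get_image(n); cv2.imwrite(f"pics/{n}0.png",d["frame"][:,:,::-1]); print(n,d["mtx"].tolist(),d["R"].tolist(),d["t"].tolist())
print(read_state())
E
```

```text
scene [[378.45555139257516, 0.0, 320.83797655229523], [0.0, 378.45555139257516, 204.26286082181284], [0.0, 0.0, 1.0]] [[0.7587432101679296, 0.6513278193377842, -0.008989592913578547], [0.347235167261478, -0.41609963599720073, -0.8404099187538724], [-0.5511229260709073, 0.634533816813323, -0.5418766978560323]] [-0.4785259032026871, -0.10880695838525548, 1.286783002553588]
top [[368.4730034797642, 0.0, 318.4548582337648], [0.0, 368.4730034797642, 189.2818122528205], [0.0, 0.0, 1.0]] [[-0.026861996002669145, -0.999305133834222, 0.025839556174992263], [-0.99006800935485, 0.023027501462940535, -0.13869055854130552], [0.1379991667470409, -0.029308423173931904, -0.9899986092455786]] [0.07136708271925078, 0.5445725305805722, 0.9492721755364527]
{'t': 0.1, 'joints': array([-1.38297180e+00,  1.50944939e-01,  1.43795624e+00, -2.59865241e-06,
        1.55380284e+00, -1.33994446e-01]), 'joint_velocities': array([ 0.0015251 , -0.00064574, -0.00203862,  0.00214124,  0.00019705,
       -0.00161252]), 'joint_torque': array([ 4.16035502e-03, -7.14378762e+01, -5.71798646e+01, -1.53575743e-04,
        7.05990416e-03,  7.90089734e-05]), 'tcp_pos': array([ 0.1818099 , -0.54526588,  0.23073608]), 'orientation': array([ 9.87081822e-01,  1.60216006e-01, -1.62529796e-05, -5.55443066e-04]), 'ft_force': array([-0.79652686, -0.43498923, -1.3338524 ]), 'wrist_torque': array([ 0.03247021, -0.05016728, -0.049322  ]), 'width': 0.08557465984701532}
```

View pics/top0.png

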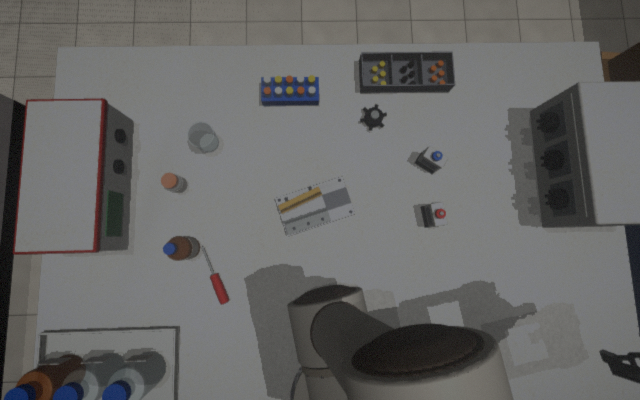

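View pics/scene0.png

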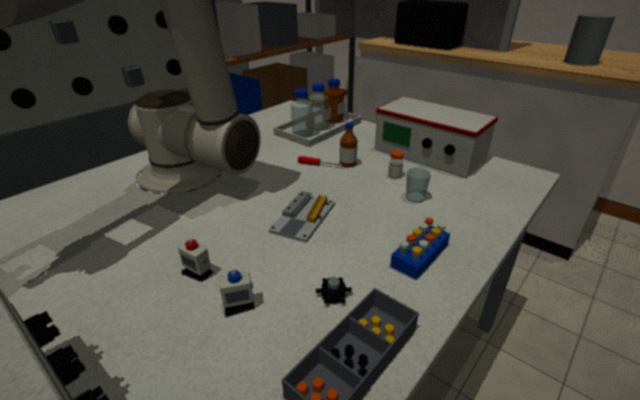

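The top view shows the way around (315,205), with the apron inlay at (337,199). The red cartridge is at (437,214) and the blue one at (433,158). I'll enlarge both areas.

```bash
python3 - <<'E'
import cv2,numpy as np
a=cv2.imread("pics/top0.png");b=cv2.imread("pics/scene0.png")
def crop(i,x,y,w,h,s): return cv2.resize(i[y:y+h,x:x+w],None,fx=s,fy=s,interpolation=cv2.INTER_CUBIC)
A=crop(a,265,165,100,75,4);B=crop(a,405,190,66,50,6)
C=crop(b,260,180,100,75,4);D=crop(b,165,225,66,75,4)
o=np.zeros((600,800,3),np.uint8)
for im,(x,y) in ((A,(0,0)),(B,(400,0)),(C,(0,300)),(D,(400,300))): 
    h,w=im.shape[:2]; o[y:y+h,x:x+w]=np.clip(im*1.3,0,255)[:600-y,:800-x]
cv2.imwrite("pics/crop1.png",o)
E
```

```text
(no output)
```

View pics/crop1.png

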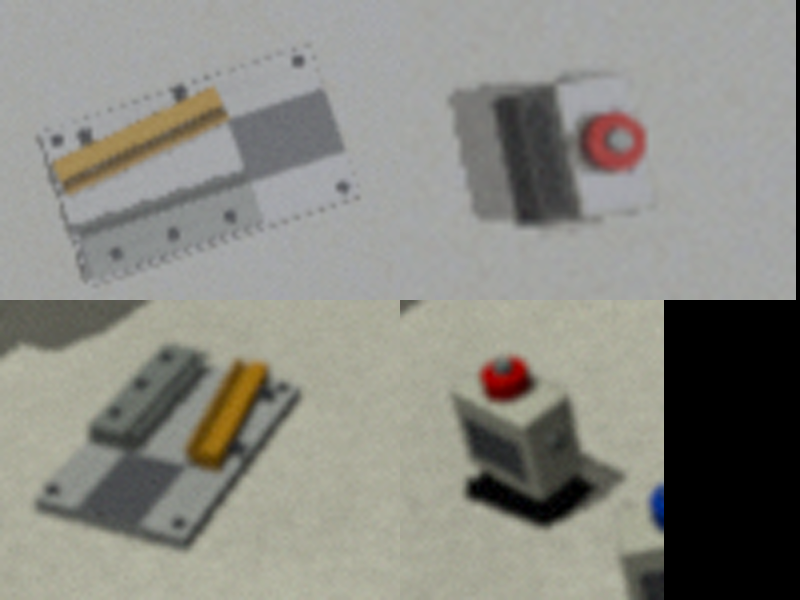

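The crop shows the red cartridge's boss on its world +x face, seen in the scene crop at (567,440). The way runs towards world +y, with the jaw nearer the robot. Next I turn these pixels into positions.

```bash
cat > h.py <<'E'
import numpy as np
def ray(d,uv,z):
    R,t,K=map(np.array,(d["R"],d["t"],d["mtx"]))
    c=-R.T@t; v=R.T@np.linalg.inv(K)@np.array([*uv,1.]); return c+v*(z-c[2])/v[2]
E
python3 - <<'E'
from cell import *
from h import *
T=get_image("top");S=get_image("scene")
print(np.round(-T["R"].T@T["t"],3),np.round(-S["R"].T@S["t"],3))
P=lambda d,ox,oy,s,x0,y0,l,z:[print(z,np.round(ray(d,(x0+(u-ox)/s,y0+(v-oy)/s),z)[:2]*1000,1)) for u,v in l]
print("plate top"); P(T,0,0,4,265,165,[(308,45),(358,198),(85,282),(40,135)],.012)
print("inlay/mouth line: "); P(T,0,0,4,265,165,[(323,90),(343,150),(228,120),(245,168)],.012)
print("plate scene TL:far-left.."); P(S,0,300,4,260,180,[(37,504),(187,546),(300,388)],.012)
print("cap T");P(T,400,0,6,405,190,[(620,139)],.095)
print("top face T");P(T,400,0,6,405,190,[(557,82),(577,218),(655,208),(630,70)],.076)
print("cap S");P(S,400,300,4,165,225,[(503,366)],.095)
print("topface S");P(S,400,300,4,165,225,[(454,393),(518,420),(570,390)],.076)
E
```

```text
[0.41  0.087 1.013] [ 1.11  -0.55   0.602]
plate top
0.012 [584.5  -9.1]
0.012 [478.  -39.5]
0.012 [426.1 147. ]
0.012 [526.4 176.2]
inlay/mouth line: 
0.012 [552.9 -18.3]
0.012 [511.1 -30.5]
0.012 [533.6  47.7]
0.012 [500.4  37. ]
plate scene TL:far-left..
0.012 [491.  -42.8]
0.012 [595.1 -12.4]
0.012 [534.1 175.7]
cap T
0.095 [ 470.2 -249.1]
top face T
0.076 [ 496.6 -230.6]
0.076 [ 438.3 -235.1]
0.076 [ 441.7 -268.9]
0.076 [ 501.  -262.6]
cap S
0.095 [ 476.1 -248.8]
topface S
0.076 [ 452.4 -268.2]
0.076 [ 498.7 -258.7]
0.076 [ 498.9 -225.8]
```

```bash
python3 -m jog '[{"rotation":[0,0,6.5],"offset":[0,0,0],"claw":8.5},{"rotation":[0,0,6.5],"offset":[0,0,0],"claw":8.5},{"rotation":[0,0,0],"offset":[3.2,-2.7,0],"claw":8.5},{"rotation":[0,0,0],"offset":[3.2,-2.7,0],"claw":8.5},{"rotation":[0,0,0],"offset":[3.2,-2.7,0],"claw":8.5}]'
python3 -m jog '[{"rotation":[0,0,0],"offset":[3.2,-2.7,0],"claw":8.5},{"rotation":[0,0,0],"offset":[3.2,-2.7,0],"claw":8.5},{"rotation":[0,0,0],"offset":[3.2,-2.7,0],"claw":8.5},{"rotation":[0,0,0],"offset":[3.2,-2.7,0],"claw":8.5},{"rotation":[0,0,0],"offset":[3.2,-2.7,0],"claw":8.5}]'
python3 -m jog '[{"rotation":[0,0,0],"offset":[3.2,-2.7,0],"claw":8.5},{"rotation":[0,0,0],"offset":[2.8,-2.4,0],"claw":8.5},{"rotation":[0,0,0],"offset":[0,0,0],"claw":8.5},{"rotation":[0,0,0],"offset":[0,0,0],"claw":8.5},{"rotation":[0,0,0],"offset":[0,0,0],"claw":8.5}]'
python3 - <<'E'
from cell import *
import cv2,pickle
d=get_image("wrist"); cv2.imwrite("pics/w1.png",cv2.resize(d["frame"][:,:,::-1],(800,500)));pickle.dump(d,open("w1.pkl","wb"))
print(read_state())
E
```

```text
t: 0.7
tcp_pos: [0.2704, -0.4546, 0.231]
orientation: [0.999, 0.047, -0.0, -0.0]
ft_force: [1.6, 0.4, 0.1]
width: 0.0847
t: 1.2
tcp_pos: [0.4171, -0.3047, 0.2313]
orientation: [0.999, 0.047, 0.0, -0.0]
ft_force: [-0.0, -0.7, -0.0]
width: 0.0849
t: 1.7
tcp_pos: [0.4707, -0.2502, 0.2312]
orientation: [0.999, 0.047, -0.0, -0.0]
ft_force: [-0.5, -0.2, 1.2]
width: 0.0852
{'t': 1.75, 'joints': array([-6.33590144e-01,  6.29192492e-02,  1.53394070e+00, -1.15555961e-04,
        1.54494379e+00,  8.43374661e-01]), 'joint_velocities': array([-0.00551415,  0.00017561, -0.00149743,  0.00193573,  0.00075654,
        0.00192985]), 'joint_torque': array([ 1.15511678e+00, -6.27791762e+01, -5.70247471e+01,  4.08460689e-02,
        3.25377951e-03, -7.16557333e-03]), 'tcp_pos': array([ 0.4705286 , -0.25041332,  0.23126133]), 'orientation': array([ 9.98899580e-01,  4.69000494e-02, -1.18376013e-04, -2.15142561e-05]), 'ft_force': array([-0.46412903, -0.15676925,  0.09815683]), 'wrist_torque': array([-0.05179666, -0.02607939, -0.00207684]), 'width': 0.0848066082621515}
```

View pics/w1.png

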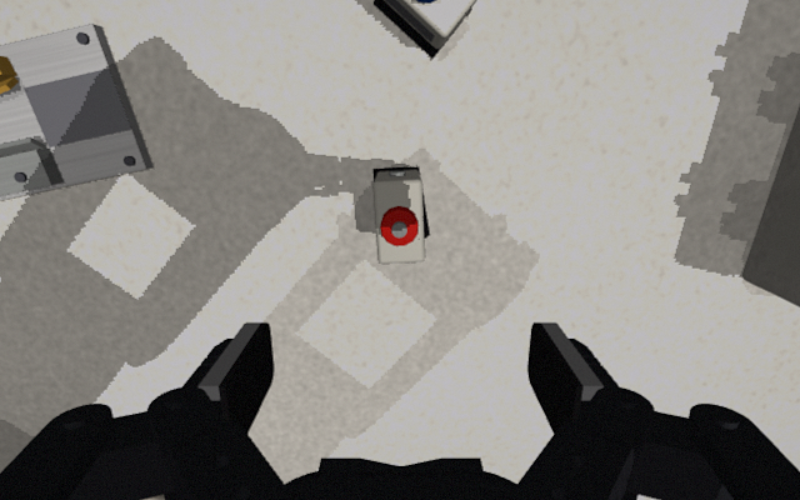

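The wrist view shows the red cap's tip at (399,228), the housing at x 374–425 and y 170–262, and the foot visible at its top edge. The bright plate corner is at upper left. I'll overlay a model of the cartridge to check its pose and which way round it stands.

```bash
python3 - <<'E'
from h import *
import pickle,cv2
d=pickle.load(open("w1.pkl","rb"))
print("cam",np.round(-d["R"].T@d["t"],4))
for uv in [(399,228)]: print(ray(d,np.array(uv)/1.25,.095)*1000)
im=cv2.resize(d["frame"][100:240,260:380,::-1].copy(),None,fx=5,fy=5,interpolation=cv2.INTER_CUBIC)
def pj(X):
    c=d["R"]@X+d["t"]; u=d["mtx"]@c; return ((u[:2]/u[2]-[260,100]+.5)*5).astype(int)
x0,y0,a=.471,-.249,np.radians(5.5)
def w(x,y,z): return np.array([x0+(np.cos(a)*x-np.sin(a)*y)/1000,y0+(np.sin(a)*x+np.cos(a)*y)/1000,z/1000])
def poly(p,c): cv2.polylines(im,[np.array([pj(w(*q)) for q in p])],True,c,1)
poly([(30,17,76),(30,-17,76),(-30,-17,76),(-30,17,76)],(0,255,0))
poly([(30,21,2),(30,-17.5,2),(-30,-25,2),(-30,21,2)],(255,0,0))
cv2.circle(im,tuple(int(i) for i in pj(w(0,0,95))),4,(255,255,0),-1)
cv2.imwrite("pics/w1c.png",im)
E
```

```text
cam [ 0.5443 -0.2431  0.3733]
[ 472.66984782 -249.30898995   95.        ]
```

View pics/w1c.png

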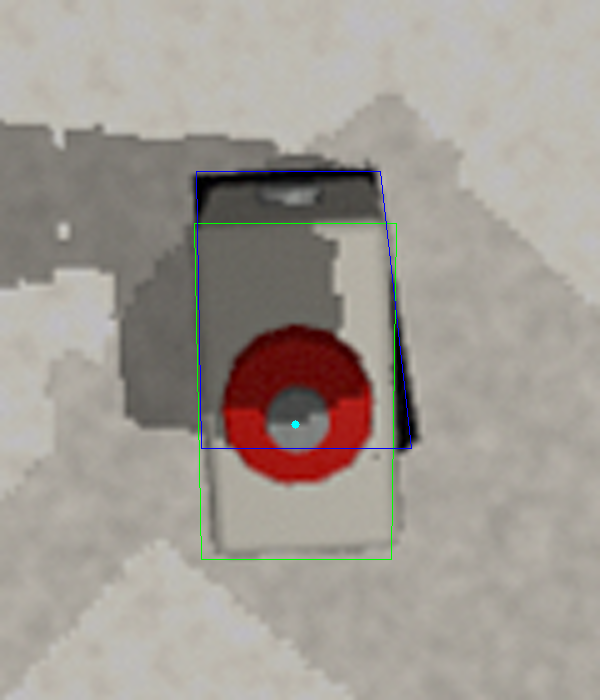

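The model fits: the boss is at the front (+x), the centre at about (472.5,-249.7) mm and the yaw about 7°. Now I descend and grasp.

```bash
python3 -m jog '[{"rotation":[0,0,-1.5],"offset":[0.2,0,4],"claw":8.5},{"rotation":[0,0,0],"offset":[0,0,4.5],"claw":8.5},{"rotation":[0,0,0],"offset":[0,0,4.5],"claw":8.5},{"rotation":[0,0,0],"offset":[0,0,4],"claw":7},{"rotation":[0,0,0],"offset":[0,0,3],"claw":6}]' 60
python3 -m jog '[{"rotation":[0,0,0],"offset":[0,0,0],"claw":5},{"rotation":[0,0,0],"offset":[0,0,0],"claw":4},{"rotation":[0,0,0],"offset":[0,0,0],"claw":3},{"rotation":[0,0,0],"offset":[0,0,0],"claw":2},{"rotation":[0,0,0],"offset":[0,0,0],"claw":2}]' 60
python3 -m jog '[{"rotation":[0,0,0],"offset":[0,0,0],"claw":2},{"rotation":[0,0,0],"offset":[0,0,0],"claw":2},{"rotation":[0,0,0],"offset":[0,0,0],"claw":2},{"rotation":[0,0,0],"offset":[0,0,0],"claw":2},{"rotation":[0,0,0],"offset":[0,0,0],"claw":2}]' 60
```

```text
t: 2.25
tcp_pos: [0.4717, -0.2499, 0.0289]
orientation: [0.998, 0.06, -0.001, -0.001]
ft_force: [0.2, 0.1, -0.4]
width: 0.0602
t: 2.75
tcp_pos: [0.4738, -0.2503, 0.0331]
orientation: [0.998, 0.06, 0.001, 0.001]
ft_force: [-3.0, -0.9, 7.8]
width: 0.0335
t: 3.25
tcp_pos: [0.4738, -0.2503, 0.0332]
orientation: [0.998, 0.061, 0.001, 0.001]
ft_force: [-2.2, -1.1, 8.5]
width: 0.0333
```

```bash
python3 - <<'E'
from h import *
import pickle
d=pickle.load(open("w1.pkl","rb"))
for uv in [(98,25),(150,165)]: print(ray(d,np.array(uv)/1.25,.012)*1000)
E
python3 -m jog '[{"rotation":[0,0,0],"offset":[0,0,-2],"claw":2},{"rotation":[0,0,0],"offset":[0,0,-3],"claw":2},{"rotation":[0,0,0],"offset":[0,0,-4],"claw":2},{"rotation":[0,0,0],"offset":[0,0,-4],"claw":2},{"rotation":[0,0,0],"offset":[0,0,-2],"claw":2}]' 60
```

```text
[585.21982955 -13.79888748  12.        ]
[484.74774302 -45.08778083  12.        ]
t: 3.75
tcp_pos: [0.4737, -0.2499, 0.1857]
orientation: [0.998, 0.061, 0.002, 0.001]
ft_force: [0.9, -0.6, -5.1]
width: 0.0336
```

```bash
python3 -m jog '[{"rotation":[0,0,0],"offset":[1.8,-3.9,0],"claw":2},{"rotation":[0,0,0],"offset":[1.8,-3.9,0],"claw":2},{"rotation":[0,0,0],"offset":[1.8,-3.9,0],"claw":2},{"rotation":[0,0,0],"offset":[1.8,-3.9,0],"claw":2},{"rotation":[0,0,0],"offset":[1.8,-3.9,0],"claw":2}]' 60
python3 -m jog '[{"rotation":[0,0,-8],"offset":[0,0,0],"claw":2},{"rotation":[0,0,-8],"offset":[0,0,0],"claw":2},{"rotation":[0,0,-8],"offset":[0,0,0],"claw":2},{"rotation":[0,0,-8],"offset":[0,0,0],"claw":2},{"rotation":[0,0,-8],"offset":[0,0,0],"claw":2}]' 60
python3 -m jog '[{"rotation":[0,0,-8],"offset":[0,0,0],"claw":2},{"rotation":[0,0,-8],"offset":[0,0,0],"claw":2},{"rotation":[0,0,-8],"offset":[0,0,0],"claw":2},{"rotation":[0,0,-8],"offset":[0,0,0],"claw":2},{"rotation":[0,0,-8],"offset":[0,0,0],"claw":2}]' 60
python3 -m jog '[{"rotation":[0,0,-8],"offset":[0,0,0],"claw":2},{"rotation":[0,0,-8],"offset":[0,0,0],"claw":2},{"rotation":[0,0,-4],"offset":[0,0,0],"claw":2},{"rotation":[0,0,0],"offset":[0,0,0],"claw":2},{"rotation":[0,0,0],"offset":[0,0,0],"claw":2}]' 60
python3 - <<'E'
from cell import *
import cv2,pickle
d=get_image("wrist"); cv2.imwrite("pics/w2.png",cv2.resize(d["frame"][:,:,::-1],(800,500)));pickle.dump(d,open("w2.pkl","wb"))
s=read_state();print(s["ft_force"],s["wrist_torque"]);pickle.dump(s,open("s2.pkl","wb"))
E
```

```text
t: 4.25
tcp_pos: [0.5391, -0.0433, 0.1822]
orientation: [0.998, 0.06, 0.001, 0.0]
ft_force: [1.5, -0.5, -4.7]
width: 0.0333
t: 4.75
tcp_pos: [0.5388, -0.045, 0.182]
orientation: [0.916, 0.401, 0.0, 0.0]
ft_force: [-0.5, -0.6, -4.2]
width: 0.0334
t: 5.25
tcp_pos: [0.5388, -0.045, 0.182]
orientation: [0.724, 0.69, 0.0, 0.0]
ft_force: [-0.2, 0.1, -4.5]
width: 0.0332
t: 5.75
tcp_pos: [0.5388, -0.045, 0.1817]
orientation: [0.596, 0.803, 0.0, 0.0]
ft_force: [-0.3, -0.2, -4.0]
width: 0.0333
[-0.01001723  0.25444037 -4.69937928] [0.01035003 0.01197021 0.02017976]
```

View pics/w2.png

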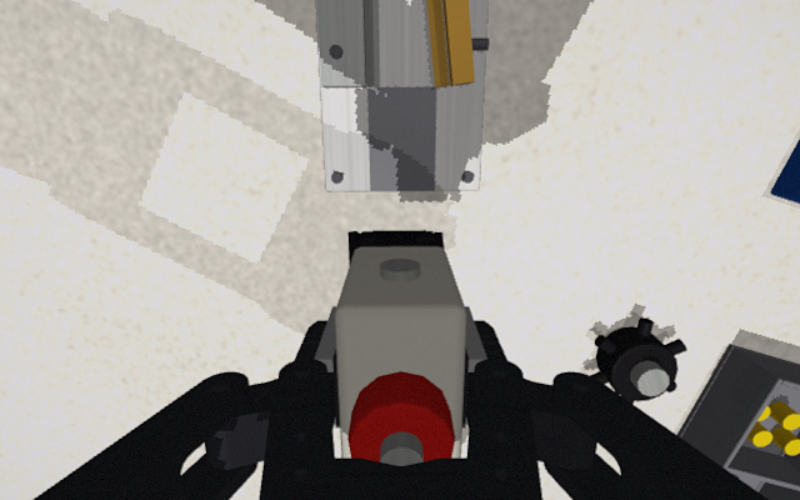

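The wrist view shows the cartridge held upright with its boss leading. The plate's near corners are at (326,192) and (479,190), and the jaw and gib ends lie at row ~86. I'll fit the plate pose and overlay it.

```bash
cat > fit.py <<'E'
from h import *
import pickle,cv2
from scipy.optimize import least_squares
d=pickle.load(open("w2.pkl","rb")); s=pickle.load(open("s2.pkl","rb"))
def pj(X):
    u=d["mtx"]@(d["R"]@X+d["t"]); return u[:2]/u[2]*1.25
def W(p,x,y,z): 
    c,n=np.cos(p[2]),np.sin(p[2]); return np.array([p[0]+(c*x-n*y)/1000,p[1]+(n*x+c*y)/1000,z/1000])
def fit(obs,p0): 
    r=least_squares(lambda p:np.concatenate([pj(W(p,*X))-uv for X,uv in obs]),p0); print(np.round(r.fun,1)); return r.x
E
python3 - <<'E'
from fit import *
p=fit([((-70,55,12),(326,192)),((-70,-55,12),(480,190)),((0,55,12),(321,87)),((0,-55,12),(485,86))],[.515,.04,1.86])
print("mouth",p[:2]*1000,np.degrees(p[2]))
for uv in ((349,233),(442,232)): print(ray(d,np.array(uv),.15))
im=cv2.resize(d["frame"][0:190,250:410,::-1].copy(),None,fx=5,fy=5,interpolation=cv2.INTER_CUBIC)[:950:]
im=im[:600] if 0 else im
def q(X): return tuple(int(v) for v in (pj(X)/1.25-[250,0]+.5)*4)
im=cv2.resize(im,None,fx=.8,fy=.8)[:600]
def poly(P,c): cv2.polylines(im,[np.array([q(W(p,*X)) for X in P])],True,c,1)
poly([(-70,55,12),(-70,-55,12),(0,-55,12),(0,55,12)],(0,255,0))
poly([(0,21,14),(100,21,14),(100,55,14),(0,55,14)],(255,0,0))
t=21-14*.577
poly([(0,t,28),(100,t,28),(100,55,28),(0,55,28)],(0,0,255))
cv2.imwrite("pics/w2c.png",im)
E
```

```text
[ 0.1 -0.5  0.4  0.4 -0.8  0.2  0.3 -0. ]
mouth [514.29439256  42.18305547] 107.21323097696211
[ 0.55306098 -0.03930434  0.15      ]
[ 0.60026339 -0.02446062  0.15      ]
```

View pics/w2c.png

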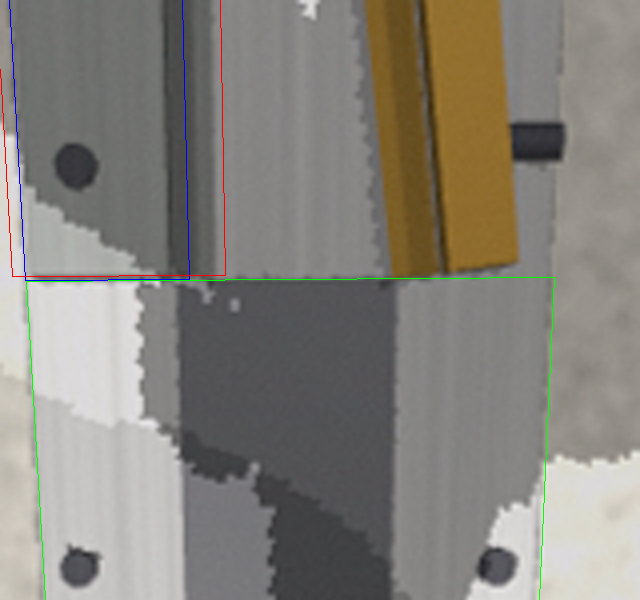

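```bash
python3 - <<'E'
from fit import *
T=s["tcp_pos"]; a=np.radians(106.8)
print(T)
for uv,z in (((349,233),.1505),((442,232),.1505),((400,447),.2435),((340,306),.2245),((465,306),.2245)):
    v=ray(d,np.array(uv)/1.25,z)-T; c,n=np.cos(a),np.sin(a)
    print(uv,np.round([c*v[0]+n*v[1],-n*v[0]+c*v[1]],4)*1000)
m=np.array([.5143,.0422]); g=np.radians(107.2);u=np.array([np.cos(g),np.sin(g)]);v=np.array([-u[1],u[0]])
print("tcp in way frame",(T[:2]-m)@u*1000,(T[:2]-m)@v*1000)
E
```

```text
[ 0.53886623 -0.04507356  0.18164344]
(349, 233) [27.3 21. ]
(442, 232) [ 27.7 -16.9]
(400, 447) [3.5 0.2]
(340, 306) [28.8 15. ]
(465, 306) [ 28.8 -15.8]
tcp in way frame -90.63497512574497 2.339910329656501
```

The cartridge origin is at about (-92, +2.3) mm in the way frame. I move to (-35, -1.5) and lower it to just above the apron.

```bash
python3 -m jog '[{"rotation":[0,0,-0.4],"offset":[2,0.2,0],"claw":2},{"rotation":[0,0,0],"offset":[2,0.18,2],"claw":2},{"rotation":[0,0,0],"offset":[1.7,0,4],"claw":2},{"rotation":[0,0,0],"offset":[0,0,4],"claw":2},{"rotation":[0,0,0],"offset":[0,0,3],"claw":2}]' 60
python3 -m jog '[{"rotation":[0,0,0],"offset":[0,0,0],"claw":2},{"rotation":[0,0,0],"offset":[0,0,0.1],"claw":2},{"rotation":[0,0,0],"offset":[0,0,0.1],"claw":2},{"rotation":[0,0,0],"offset":[0,0,0.1],"claw":2},{"rotation":[0,0,0],"offset":[0,0,0.1],"claw":2}]' 60
python3 -m jog '[{"rotation":[0,0,0],"offset":[0,0,0],"claw":2},{"rotation":[0,0,0],"offset":[0,0,0.05],"claw":2},{"rotation":[0,0,0],"offset":[0,0,0.05],"claw":2},{"rotation":[0,0,0],"offset":[0,0,0.05],"claw":2},{"rotation":[0,0,0],"offset":[0,0,0],"claw":2}]' 60
python3 - <<'E'
from cell import *
from h import *
s=read_state();T=s["tcp_pos"];m=np.array([.5143,.0422]); g=np.radians(107.2);u=np.array([np.cos(g),np.sin(g)]);v=np.array([-u[1],u[0]])
print("way xy",(T[:2]-m)@u*1000,(T[:2]-m)@v*1000,T[2],np.degrees(2*np.arctan2(s["orientation"][1],s["orientation"][0])))
print(s["ft_force"],s["wrist_torque"])
E
```

```text
t: 6.3
tcp_pos: [0.5248, 0.0111, 0.0494]
orientation: [0.593, 0.805, -0.0, -0.0]
ft_force: [0.3, 0.4, -4.0]
width: 0.0335
t: 6.8
tcp_pos: [0.5262, 0.0104, 0.0483]
orientation: [0.593, 0.806, 0.0, 0.001]
ft_force: [0.1, -1.1, -4.5]
width: 0.0335
t: 7.3
tcp_pos: [0.5256, 0.0105, 0.0457]
orientation: [0.592, 0.806, 0.0, -0.0]
ft_force: [-0.9, 0.2, -4.7]
width: 0.0337
way xy -33.62121153293777 -1.4504851061042419 0.04572933499868961 107.33610151935254
[-0.91057612  0.17360447 -4.7152989 ] [ 0.0076517  -0.0486738   0.00537633]
```

```bash
python3 -m jog '[{"rotation":[0,0,0],"offset":[0,0,0.04],"claw":2},{"rotation":[0,0,0],"offset":[0,0,0.04],"claw":2},{"rotation":[0,0,0],"offset":[0,0,0.04],"claw":2},{"rotation":[0,0,0],"offset":[0,0,0],"claw":2},{"rotation":[0,0,0],"offset":[0,0,0],"claw":2}]' 60
python3 -m jog '[{"rotation":[0,0,0],"offset":[0,0,0.03],"claw":2},{"rotation":[0,0,0],"offset":[0,0,0.03],"claw":2},{"rotation":[0,0,0],"offset":[0,0,0],"claw":2},{"rotation":[0,0,0],"offset":[0,0,0],"claw":2},{"rotation":[0,0,0],"offset":[0,0,0],"claw":2}]' 60
```

```text
t: 7.8
tcp_pos: [0.526, 0.0105, 0.0452]
orientation: [0.592, 0.806, 0.0, 0.0]
ft_force: [-1.1, 1.0, 6.3]
width: 0.0337
t: 8.3
tcp_pos: [0.5263, 0.0104, 0.0451]
orientation: [0.592, 0.806, 0.0, 0.001]
ft_force: [-3.5, 0.4, 13.3]
width: 0.0332
```

```bash
python3 -m jog '[{"rotation":[0,0,0],"offset":[0,0,-0.1],"claw":4.5},{"rotation":[0,0,0],"offset":[0,0,0],"claw":4.5},{"rotation":[0,0,0],"offset":[0,0,0],"claw":4.5},{"rotation":[0,0,0],"offset":[0,0,0],"claw":4.5},{"rotation":[0,0,0],"offset":[0,0,0],"claw":4.5}]' 30
python3 - <<'E'
from cell import *
import cv2,pickle
d=get_image("wrist"); cv2.imwrite("pics/w3.png",cv2.resize(d["frame"][:,:,::-1],(800,500)));pickle.dump(d,open("w2.pkl","wb"))
s=read_state();print(s["ft_force"],s["wrist_torque"],s["tcp_pos"]);pickle.dump(s,open("s2.pkl","wb"))
E
```

```text
t: 8.8
tcp_pos: [0.5256, 0.0105, 0.0449]
orientation: [0.592, 0.806, 0.0, -0.0]
ft_force: [0.6, -0.7, -0.0]
width: 0.0447
[ 0.62524213 -0.1495847   0.67766909] [ 0.07777366 -0.01359158 -0.01817031] [0.52564352 0.01048999 0.04493826]
```

View pics/w3.png

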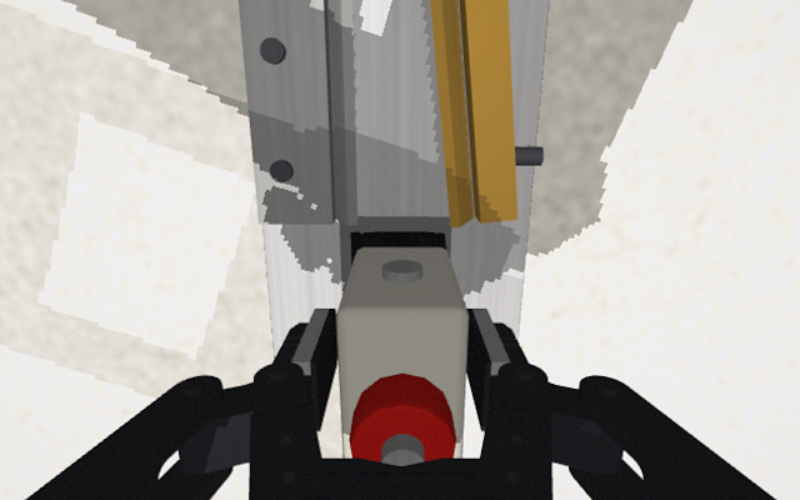

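The cartridge stands on the apron, its foot front edge at row 234 (x 352–443). The jaw's inner edge ends at (358,222) and the gib's at (449,226). I check the side clearances.

```bash
python3 - <<'E'
from fit import *
m=np.array([.5143,.0422]); g=np.radians(107.2);u=np.array([np.cos(g),np.sin(g)]);v=np.array([-u[1],u[0]])
def w(uv,z): 
    X=ray(d,np.array(uv)/1.25,z)[:2]-m; return np.round([X@u*1000,X@v*1000],1)
for n,uv,zs in (("jaw",(358,222),(.024,.026,.028)),("jaw far",(349,0),(.024,.026,.028)),("jawtop",(332,222),(.028,)),("gib",(449,226),(.024,.026,.028)),("foot L",(352,234),(.014,)),("foot R",(443,234),(.014,)),("plateL",(264,226),(.012,)),("plateR",(524,226),(.012,)),("plateL2",(274,345),(.012,)),("tip",(401,448),(.107,)),("hous L",(339,308),(.088,)),("hous R",(465,308),(.088,))):
    for z in zs: print(n,z,w(uv,z))
print(w((240,0),.012),w((549,0),.012))
E
```

```text
jaw 0.024 [ 0.7 14.8]
jaw 0.026 [ 1.2 14.6]
jaw 0.028 [ 1.7 14.4]
jaw far 0.024 [76.2 15.9]
jaw far 0.026 [75.7 15.7]
jaw far 0.028 [75.3 15.5]
jawtop 0.028 [ 1.7 24.1]
gib 0.024 [ -0.8 -19.9]
gib 0.026 [ -0.3 -19.6]
gib 0.028 [  0.3 -19.4]
foot L 0.014 [-6.8 18.4]
foot R 0.014 [ -6.7 -18.7]
plateL 0.012 [-4.  54.5]
plateR 0.012 [ -3.7 -52. ]
plateL2 0.012 [-58.7  54.9]
tip 0.107 [-30.2  -1.5]
hous L 0.088 [-5.3 13.8]
hous R 0.088 [ -5.2 -17.2]
[78.7 55.8] [ 79.  -53.9]
```

```bash
python3 -m jog '[{"rotation":[0,0,0],"offset":[0,0,-0.1],"claw":3},{"rotation":[0,0,0],"offset":[0,0,0],"claw":2},{"rotation":[0,0,0],"offset":[0,0,0],"claw":2},{"rotation":[0,0,0],"offset":[0,0,0],"claw":2},{"rotation":[0,0,0],"offset":[0,0,0],"claw":2}]' 30
python3 -m jog '[{"rotation":[0,0,0],"offset":[0,0,0],"claw":2},{"rotation":[0,0,0],"offset":[0.4,0,0],"claw":2},{"rotation":[0,0,0],"offset":[0.4,0,0],"claw":2},{"rotation":[0,0,0],"offset":[0.4,0,0],"claw":2},{"rotation":[0,0,0],"offset":[0.4,0,0],"claw":2}]' 30
python3 -m jog '[{"rotation":[0,0,0],"offset":[0.4,0,0],"claw":2},{"rotation":[0,0,0],"offset":[0.4,0,0],"claw":2},{"rotation":[0,0,0],"offset":[0.4,0,0],"claw":2},{"rotation":[0,0,0],"offset":[0.4,0,0],"claw":2},{"rotation":[0,0,0],"offset":[0.3,0,0],"claw":2}]' 30
```

```text
t: 9.35
tcp_pos: [0.5255, 0.0105, 0.0458]
orientation: [0.592, 0.806, -0.0, -0.0]
ft_force: [-0.1, 0.0, -4.7]
width: 0.0337
t: 9.85
tcp_pos: [0.5207, 0.0262, 0.046]
orientation: [0.592, 0.806, 0.0, -0.0]
ft_force: [-0.4, 0.0, -4.8]
width: 0.0337
t: 10.35
tcp_pos: [0.5151, 0.0443, 0.046]
orientation: [0.592, 0.806, 0.0, -0.0]
ft_force: [0.8, -0.7, -4.7]
width: 0.0338
```

```bash
python3 -m jog '[{"rotation":[0,0,0],"offset":[0,0,0.04],"claw":2},{"rotation":[0,0,0],"offset":[0,0,0.03],"claw":2},{"rotation":[0,0,0],"offset":[0,0,0],"claw":2},{"rotation":[0,0,0],"offset":[0,0,0],"claw":2},{"rotation":[0,0,0],"offset":[0,0,0],"claw":2}]' 30
python3 -m jog '[{"rotation":[0,0,0],"offset":[0,-0.05,0],"claw":2},{"rotation":[0,0,0],"offset":[0,-0.05,0],"claw":2},{"rotation":[0,0,0],"offset":[0,0,0],"claw":2},{"rotation":[0,0,0],"offset":[0,0,0],"claw":2},{"rotation":[0,0,0],"offset":[0,0,0],"claw":2}]' 30
python3 -m jog '[{"rotation":[0,0,0],"offset":[0,-0.05,0],"claw":2},{"rotation":[0,0,0],"offset":[0,0,0],"claw":2},{"rotation":[0,0,0],"offset":[0,0,0],"claw":2},{"rotation":[0,0,0],"offset":[0,0,0],"claw":2},{"rotation":[0,0,0],"offset":[0,0,0],"claw":2}]' 30
```

```text
t: 10.85
tcp_pos: [0.5157, 0.0438, 0.0458]
orientation: [0.593, 0.806, 0.0, 0.0]
ft_force: [-0.8, 2.3, 6.3]
width: 0.0336
t: 11.35
tcp_pos: [0.5148, 0.0435, 0.0458]
orientation: [0.592, 0.806, 0.0, 0.001]
ft_force: [0.9, 0.5, 5.3]
width: 0.0336
t: 11.85
tcp_pos: [0.5143, 0.0433, 0.0458]
orientation: [0.592, 0.806, 0.0, 0.001]
ft_force: [1.3, 0.2, 6.0]
width: 0.0338
```

```bash
python3 -m jog '[{"rotation":[0,0,0],"offset":[0,-0.05,-0.03],"claw":2},{"rotation":[0,0,0],"offset":[0,0,0],"claw":2},{"rotation":[0,0,0],"offset":[0,0,0],"claw":2},{"rotation":[0,0,0],"offset":[0,0,0],"claw":2},{"rotation":[0,0,0],"offset":[0,0,0],"claw":2}]' 30
python3 -m jog '[{"rotation":[0,0,0],"offset":[0,-0.05,0],"claw":2},{"rotation":[0,0,0],"offset":[0,0,0],"claw":2},{"rotation":[0,0,0],"offset":[0,0,0],"claw":2},{"rotation":[0,0,0],"offset":[0,0,0],"claw":2},{"rotation":[0,0,0],"offset":[0,0,0],"claw":2}]' 30
python3 -m jog '[{"rotation":[0,0,0],"offset":[0,-0.05,0],"claw":2},{"rotation":[0,0,0],"offset":[0,0,0],"claw":2},{"rotation":[0,0,0],"offset":[0,0,0],"claw":2},{"rotation":[0,0,0],"offset":[0,0,0],"claw":2},{"rotation":[0,0,0],"offset":[0,0,0],"claw":2}]' 30
```

```text
t: 12.35
tcp_pos: [0.5135, 0.0432, 0.0458]
orientation: [0.592, 0.806, 0.0, 0.0]
ft_force: [0.9, -1.0, 5.6]
width: 0.0337
t: 12.85
tcp_pos: [0.5131, 0.0431, 0.0458]
orientation: [0.592, 0.806, 0.0, 0.0]
ft_force: [1.6, -0.1, 5.0]
width: 0.0337
t: 13.35
tcp_pos: [0.5129, 0.0431, 0.0458]
orientation: [0.593, 0.806, 0.001, 0.0]
ft_force: [4.5, 1.5, 2.3]
width: 0.0337
```

```bash
python3 -m jog '[{"rotation":[0,0,0],"offset":[0.2,0,0],"claw":2},{"rotation":[0,0,0],"offset":[0.2,0,0],"claw":2},{"rotation":[0,0,0],"offset":[0.2,0,0],"claw":2},{"rotation":[0,0,0],"offset":[0.2,0,0],"claw":2},{"rotation":[0,0,0],"offset":[0.2,0,0],"claw":2}]' 30
python3 -m jog '[{"rotation":[0,0,0],"offset":[0.2,0,0],"claw":2},{"rotation":[0,0,0],"offset":[0.2,0,0],"claw":2},{"rotation":[0,0,0],"offset":[0.2,0,0],"claw":2},{"rotation":[0,0,0],"offset":[0.2,0,0],"claw":2},{"rotation":[0,0,0],"offset":[0.2,0,0],"claw":2}]' 30
python3 - <<'E'
from cell import *
s=read_state();print(s["tcp_pos"],s["orientation"],s["ft_force"],s["wrist_torque"])
E
```

```text
t: 13.85
tcp_pos: [0.51, 0.0524, 0.0458]
orientation: [0.593, 0.806, 0.0, 0.001]
ft_force: [6.7, -1.4, 0.9]
width: 0.0335
t: 14.35
tcp_pos: [0.5071, 0.062, 0.0458]
orientation: [0.593, 0.806, 0.0, 0.001]
ft_force: [6.0, -1.2, 1.8]
width: 0.0335
[0.50710715 0.06199994 0.04584152] [5.92517400e-01 8.05557173e-01 4.53197477e-04 7.52325153e-04] [ 6.01796939 -1.17549981  1.81893752] [-0.20652217 -1.35763416 -0.08295521]
```

```bash
python3 -m jog '[{"rotation":[0,0,0],"offset":[0.2,0,0],"claw":2},{"rotation":[0,0,0],"offset":[0.2,0,0],"claw":2},{"rotation":[0,0,0],"offset":[0.2,0,0],"claw":2},{"rotation":[0,0,0],"offset":[0.2,0,0],"claw":2},{"rotation":[0,0,0],"offset":[0.2,0,0],"claw":2}]' 30
python3 -m jog '[{"rotation":[0,0,0],"offset":[0.1,0,0],"claw":2},{"rotation":[0,0,0],"offset":[0.1,0,0],"claw":2},{"rotation":[0,0,0],"offset":[0.1,0,0],"claw":2},{"rotation":[0,0,0],"offset":[0.1,0,0],"claw":2},{"rotation":[0,0,0],"offset":[0.1,0,0],"claw":2}]' 30
python3 -m jog '[{"rotation":[0,0,0],"offset":[0.1,0,0],"claw":2},{"rotation":[0,0,0],"offset":[0.1,0,0],"claw":2},{"rotation":[0,0,0],"offset":[0.1,0,0],"claw":2},{"rotation":[0,0,0],"offset":[0.1,0,0],"claw":2},{"rotation":[0,0,0],"offset":[0.1,0,0],"claw":2}]' 30
```

```text
t: 14.85
tcp_pos: [0.5041, 0.0716, 0.0458]
orientation: [0.593, 0.806, 0.0, 0.001]
ft_force: [7.0, -2.1, 1.8]
width: 0.0337
t: 15.35
tcp_pos: [0.5027, 0.0763, 0.0458]
orientation: [0.593, 0.806, 0.001, 0.001]
ft_force: [6.7, -0.9, 0.3]
width: 0.0338
t: 15.85
tcp_pos: [0.5012, 0.0811, 0.0458]
orientation: [0.593, 0.806, 0.001, 0.001]
ft_force: [7.1, -0.4, 0.7]
width: 0.0337
```

```bash
python3 -m jog '[{"rotation":[0,0,0],"offset":[0.1,0,0],"claw":2},{"rotation":[0,0,0],"offset":[0.1,0,0],"claw":2},{"rotation":[0,0,0],"offset":[0.1,0,0],"claw":2},{"rotation":[0,0,0],"offset":[0.1,0,0],"claw":2},{"rotation":[0,0,0],"offset":[0.1,0,0],"claw":2}]' 30
python3 -m jog '[{"rotation":[0,0,0],"offset":[0.1,0,0],"claw":2},{"rotation":[0,0,0],"offset":[0.1,0,0],"claw":2},{"rotation":[0,0,0],"offset":[0.1,0,0],"claw":2},{"rotation":[0,0,0],"offset":[0.1,0,0],"claw":2},{"rotation":[0,0,0],"offset":[0,0,0],"claw":2}]' 30
python3 -m jog '[{"rotation":[0,0,0],"offset":[0.1,0,0],"claw":2},{"rotation":[0,0,0],"offset":[0.1,0,0],"claw":2},{"rotation":[0,0,0],"offset":[0.1,0,0],"claw":2},{"rotation":[0,0,0],"offset":[0,0,0],"claw":2},{"rotation":[0,0,0],"offset":[0,0,0],"claw":2}]' 30
```

```text
t: 16.35
tcp_pos: [0.4998, 0.0858, 0.0458]
orientation: [0.593, 0.806, 0.001, 0.001]
ft_force: [7.5, -2.0, 0.1]
width: 0.0335
t: 16.85
tcp_pos: [0.4986, 0.0898, 0.0458]
orientation: [0.593, 0.806, 0.001, 0.001]
ft_force: [7.8, 1.1, 1.0]
width: 0.0337
t: 17.35
tcp_pos: [0.4977, 0.0926, 0.0458]
orientation: [0.593, 0.806, 0.001, 0.001]
ft_force: [7.3, -0.8, 0.8]
width: 0.034
```

```bash
python3 -m jog '[{"rotation":[0,0,0],"offset":[0.1,0,0],"claw":2},{"rotation":[0,0,0],"offset":[0.1,0,0],"claw":2},{"rotation":[0,0,0],"offset":[0.1,0,0],"claw":2},{"rotation":[0,0,0],"offset":[0,0,0],"claw":2},{"rotation":[0,0,0],"offset":[0,0,0],"claw":2}]' 30
python3 -m jog '[{"rotation":[0,0,0],"offset":[0.1,0,0],"claw":2},{"rotation":[0,0,0],"offset":[0.1,0,0],"claw":2},{"rotation":[0,0,0],"offset":[0.1,0,0],"claw":2},{"rotation":[0,0,0],"offset":[0,0,0],"claw":2},{"rotation":[0,0,0],"offset":[0,0,0],"claw":2}]' 30
python3 -m jog '[{"rotation":[0,0,0],"offset":[0.1,0,0],"claw":2},{"rotation":[0,0,0],"offset":[0.1,0,0],"claw":2},{"rotation":[0,0,0],"offset":[0.1,0,0],"claw":2},{"rotation":[0,0,0],"offset":[0,0,0],"claw":2},{"rotation":[0,0,0],"offset":[0,0,0],"claw":2}]' 30
```

```text
t: 17.85
tcp_pos: [0.4969, 0.0952, 0.0458]
orientation: [0.593, 0.806, 0.0, 0.001]
ft_force: [8.1, -2.4, 0.5]
width: 0.0337
t: 18.35
tcp_pos: [0.4961, 0.0977, 0.0458]
orientation: [0.593, 0.805, 0.0, 0.001]
ft_force: [9.6, -7.5, -0.4]
width: 0.0338
t: 18.85
tcp_pos: [0.4953, 0.1001, 0.0458]
orientation: [0.593, 0.805, 0.0, 0.001]
ft_force: [10.4, -11.8, -0.6]
width: 0.0335
```

Contact with the gib began at origin x≈55 mm, and the axial force is now about 14 N, part of it friction from my side load on the jaw. I take that side load off and read again.

```bash
cat > f.py <<'E'
from cell import *
import numpy as np
s=read_state();F=s["ft_force"];g=np.radians(107.2);u=np.array([np.cos(g),np.sin(g)]);v=np.array([-u[1],u[0]])
T=s["tcp_pos"][:2]-[.5143,.0422]
print("axial %.1f lat %.1f z %.1f"%(F[:2]@u,F[:2]@v,F[2]),"way",T@u*1000,T@v*1000,"torq",s["wrist_torque"],s["orientation"])
E
python3 f.py
python3 -m jog '[{"rotation":[0,0,0],"offset":[0,0.03,0],"claw":2},{"rotation":[0,0,0],"offset":[0,0,0],"claw":2},{"rotation":[0,0,0],"offset":[0,0,0],"claw":2},{"rotation":[0,0,0],"offset":[0,0,0],"claw":2},{"rotation":[0,0,0],"offset":[0,0,0],"claw":2}]' 30
python3 f.py
```

```text
axial -14.4 lat -6.5 z -0.6 way 60.89205311280839 0.9976726103911417 torq [-1.84846408 -1.80650683 -0.50506657] [5.92702815e-01 8.05419875e-01 6.85725357e-06 1.48269160e-03]
t: 19.35
tcp_pos: [0.4954, 0.1001, 0.0458]
orientation: [0.593, 0.805, -0.0, 0.001]
ft_force: [8.7, -11.7, 0.6]
width: 0.0334
axial -13.7 lat -4.9 z 0.6 way 60.86709102479079 0.947351671858822 torq [-1.9708059  -1.41567888 -0.50321059] [ 5.92708503e-01  8.05415911e-01 -2.12798035e-04  1.33969273e-03]
```

```bash
python3 -m jog '[{"rotation":[0,0,0],"offset":[0,0.04,0],"claw":2},{"rotation":[0,0,0],"offset":[0,0.04,0],"claw":2},{"rotation":[0,0,0],"offset":[0,0,0],"claw":2},{"rotation":[0,0,0],"offset":[0,0,0],"claw":2},{"rotation":[0,0,0],"offset":[0,0,0],"claw":2}]' 30
python3 f.py
python3 -m jog '[{"rotation":[0,0,0],"offset":[0.05,0,0],"claw":2},{"rotation":[0,0,0],"offset":[0.05,0,0],"claw":2},{"rotation":[0,0,0],"offset":[0,0,0],"claw":2},{"rotation":[0,0,0],"offset":[0,0,0],"claw":2},{"rotation":[0,0,0],"offset":[0,0,0],"claw":2}]' 30
python3 f.py
```

```text
t: 19.85
tcp_pos: [0.4955, 0.1002, 0.0458]
orientation: [0.593, 0.805, -0.001, 0.001]
ft_force: [1.5, -13.6, 6.7]
width: 0.0338
axial -13.5 lat 2.6 z 6.7 way 60.981154600177206 0.8242679488949421 torq [-2.16255196 -0.12081875 -0.5494381 ] [ 5.92710117e-01  8.05415139e-01 -7.81779771e-04  7.48473668e-04]
t: 20.35
tcp_pos: [0.4953, 0.101, 0.0458]
orientation: [0.593, 0.805, -0.001, 0.001]
ft_force: [3.9, -15.9, 5.9]
width: 0.0336
axial -16.3 lat 1.0 z 5.9 way 61.81196268982399 0.7900914873004155 torq [-2.4637659  -0.21067626 -0.56993474] [ 0.59270372  0.8054196  -0.00084758  0.00092682]
```

At 16 N axial, part of it floor friction from my downward press, the foot is about 5.3 mm past first contact. I release and finish with a clean push from behind, low on the housing.

```bash
python3 -m jog '[{"rotation":[0,0,0],"offset":[0,0,0],"claw":3.6},{"rotation":[0,0,0],"offset":[0,0,0],"claw":4.5},{"rotation":[0,0,0],"offset":[0,0,0],"claw":5.5},{"rotation":[0,0,0],"offset":[0,0,0],"claw":6},{"rotation":[0,0,0],"offset":[0,0,-0.1],"claw":6}]' 30
python3 f.py
python3 -m jog '[{"rotation":[0,0,0],"offset":[0,0,-2],"claw":6},{"rotation":[0,0,0],"offset":[0,0,-3],"claw":6},{"rotation":[0,0,0],"offset":[0,0,-3.5],"claw":6},{"rotation":[0,0,0],"offset":[0,0,-1],"claw":6},{"rotation":[0,0,0],"offset":[0,0,0],"claw":5}]' 30
python3 - <<'E'
from cell import *
import cv2,pickle
d=get_image("wrist"); cv2.imwrite("pics/w4.png",cv2.resize(d["frame"][:,:,::-1],(800,500)));pickle.dump(d,open("w2.pkl","wb"))
s=read_state();pickle.dump(s,open("s2.pkl","wb"));print(s["tcp_pos"])
E
```

```text
t: 20.85
tcp_pos: [0.4948, 0.1026, 0.0465]
orientation: [0.592, 0.806, -0.0, -0.0]
ft_force: [0.3, -0.8, -0.3]
width: 0.0602
axial -0.8 lat -0.0 z -0.3 way 63.49576305121816 0.778930573072847 torq [-0.03615462  0.01878257 -0.02274257] [ 5.92402274e-01  8.05642285e-01 -6.50161805e-05 -2.23257791e-04]
t: 21.35
tcp_pos: [0.4956, 0.1026, 0.143]
orientation: [0.592, 0.806, 0.001, 0.001]
ft_force: [0.0, 0.9, -0.6]
width: 0.0502
[0.49495729 0.10256928 0.1414872 ]
```

View pics/w4.png

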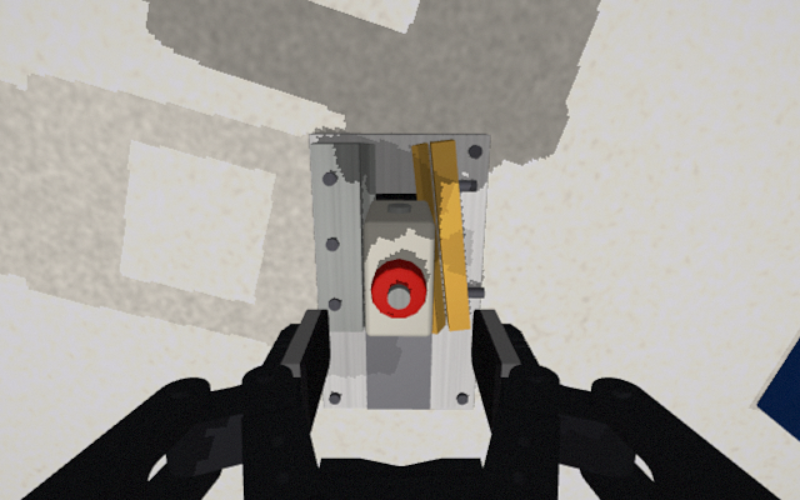

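The cartridge stands in the way: cap at (399,295), flanks against the jaw and gib, fingers clear at both sides. Now I back off, close the fingers, lower them behind it and tilt 15° so the tips push low and the body stays clear of the cap.

```bash
python3 -m jog '[{"rotation":[0,0,0],"offset":[-2.5,0,0],"claw":2},{"rotation":[0,0,0],"offset":[-2.5,0,0],"claw":0},{"rotation":[0,0,0],"offset":[-2.6,0,0],"claw":0},{"rotation":[0,0,0],"offset":[0,0,0],"claw":0},{"rotation":[0,0,0],"offset":[0,0,3],"claw":0}]' 60
python3 -m jog '[{"rotation":[0,0,0],"offset":[0,0,3.5],"claw":0},{"rotation":[0,0,0],"offset":[0,0,2.5],"claw":0},{"rotation":[0,0,0],"offset":[0,0,0.9],"claw":0},{"rotation":[0,8,0],"offset":[0,0,0],"claw":0},{"rotation":[0,7,0],"offset":[0,0,0],"claw":0}]' 60
python3 -m jog '[{"rotation":[0,0,0],"offset":[0,0,0],"claw":0},{"rotation":[0,0,0],"offset":[0,0,0],"claw":0},{"rotation":[0,0,0],"offset":[0,0,0],"claw":0},{"rotation":[0,0,0],"offset":[0,0,0],"claw":0},{"rotation":[0,0,0],"offset":[0,0,0],"claw":0}]' 60
python3 f.py
```

```text
t: 21.9
tcp_pos: [0.5188, 0.0295, 0.1127]
orientation: [0.593, 0.805, 0.001, 0.001]
ft_force: [0.2, -0.3, -1.0]
width: 0.0
t: 22.4
tcp_pos: [0.5178, 0.0313, 0.0432]
orientation: [0.586, 0.799, 0.08, -0.107]
ft_force: [0.5, 0.9, -1.0]
width: -0.0001
t: 22.9
tcp_pos: [0.5175, 0.0306, 0.0429]
orientation: [0.587, 0.799, 0.077, -0.105]
ft_force: [-0.9, -0.2, 0.3]
width: 0.0002
axial 0.1 lat 1.0 z 0.3 way -11.997279911493601 0.3744879531397067 torq [-0.14162376  0.00854643  0.01240518] [ 0.58694324  0.79911997  0.07711359 -0.10468238]
```

```bash
python3 -m jog '[{"rotation":[0,0,0],"offset":[-0.22,0,0.83],"claw":0},{"rotation":[0,0,0],"offset":[0.58,0,0.155],"claw":0},{"rotation":[0,0,0],"offset":[0.58,0,0.155],"claw":0},{"rotation":[0,0,0],"offset":[0.58,0,0.155],"claw":0},{"rotation":[0,0,0],"offset":[0.58,0,0.155],"claw":0}]' 60
python3 -m jog '[{"rotation":[0,0,0],"offset":[0.1,0,0.026],"claw":0},{"rotation":[0,0,0],"offset":[0.1,0,0.026],"claw":0},{"rotation":[0,0,0],"offset":[0.1,0,0.026],"claw":0},{"rotation":[0,0,0],"offset":[0,0,0],"claw":0},{"rotation":[0,0,0],"offset":[0,0,0],"claw":0}]' 60
python3 f.py; python3 -c "
from cell import *
print(read_state()['tcp_pos'])"
```

```text
t: 23.4
tcp_pos: [0.5103, 0.0535, 0.0342]
orientation: [0.587, 0.799, 0.077, -0.105]
ft_force: [0.6, -0.2, 0.1]
width: -0.0
t: 23.9
tcp_pos: [0.5096, 0.0558, 0.0341]
orientation: [0.587, 0.799, 0.077, -0.105]
ft_force: [-0.1, 0.8, 0.5]
width: -0.0001
axial 0.8 lat -0.1 z 0.5 way 14.362657245902362 0.513877417392355 torq [-0.10471637 -0.04774391 -0.04522654] [ 0.58743092  0.79867437  0.07737831 -0.10515116]
[0.50956195 0.05576838 0.03408012]
```

```bash
python3 -m jog '[{"rotation":[0,0,0],"offset":[0.1,0,0.026],"claw":0},{"rotation":[0,0,0],"offset":[0.1,0,0.026],"claw":0},{"rotation":[0,0,0],"offset":[0.1,0,0.026],"claw":0},{"rotation":[0,0,0],"offset":[0,0,0],"claw":0},{"rotation":[0,0,0],"offset":[0,0,0],"claw":0}]' 60
python3 f.py
python3 -m jog '[{"rotation":[0,0,0],"offset":[0.05,0,0.013],"claw":0},{"rotation":[0,0,0],"offset":[0.05,0,0.013],"claw":0},{"rotation":[0,0,0],"offset":[0,0,0],"claw":0},{"rotation":[0,0,0],"offset":[0,0,0],"claw":0},{"rotation":[0,0,0],"offset":[0,0,0],"claw":0}]' 60
python3 f.py
```

```text
t: 24.4
tcp_pos: [0.5086, 0.0589, 0.0341]
orientation: [0.587, 0.799, 0.077, -0.105]
ft_force: [-0.2, -0.1, 0.1]
width: 0.0003
axial -0.1 lat 0.3 z 0.1 way 17.64877060916783 0.5350182420973412 torq [-0.0789376  -0.02316011  0.0138121 ] [ 0.58733131  0.79874426  0.07736335 -0.10518773]
t: 24.9
tcp_pos: [0.5083, 0.0598, 0.0341]
orientation: [0.587, 0.799, 0.077, -0.105]
ft_force: [-0.5, 0.1, -0.3]
width: 0.0001
axial 0.2 lat 0.5 z -0.3 way 18.611109781951715 0.5310135771735031 torq [-0.09001617 -0.08819398 -0.01985781] [ 0.58736194  0.79872278  0.0773626  -0.10518032]
```

```bash
for i in 1; do python3 -m jog '[{"rotation":[0,0,0],"offset":[0.05,0,0.013],"claw":0},{"rotation":[0,0,0],"offset":[0.05,0,0.013],"claw":0},{"rotation":[0,0,0],"offset":[0,0,0],"claw":0},{"rotation":[0,0,0],"offset":[0,0,0],"claw":0},{"rotation":[0,0,0],"offset":[0,0,0],"claw":0}]' 60; done
python3 f.py
python3 -m jog '[{"rotation":[0,0,0],"offset":[0.05,0,0.013],"claw":0},{"rotation":[0,0,0],"offset":[0.05,0,0.013],"claw":0},{"rotation":[0,0,0],"offset":[0,0,0],"claw":0},{"rotation":[0,0,0],"offset":[0,0,0],"claw":0},{"rotation":[0,0,0],"offset":[0,0,0],"claw":0}]' 60
python3 f.py
python3 -m jog '[{"rotation":[0,0,0],"offset":[0.05,0,0.013],"claw":0},{"rotation":[0,0,0],"offset":[0,0,0],"claw":0},{"rotation":[0,0,0],"offset":[0,0,0],"claw":0},{"rotation":[0,0,0],"offset":[0,0,0],"claw":0},{"rotation":[0,0,0],"offset":[0,0,0],"claw":0}]' 60
python3 f.py
```

```text
t: 25.4
tcp_pos: [0.508, 0.0608, 0.0341]
orientation: [0.587, 0.799, 0.077, -0.105]
ft_force: [0.0, -1.7, -0.5]
width: 0.0002
axial -1.7 lat 0.5 z -0.5 way 19.590016795817252 0.5451950612262956 torq [-0.37406222 -0.08847785  0.02406849] [ 0.58737421  0.79872182  0.0773375  -0.10513755]
t: 25.9
tcp_pos: [0.508, 0.061, 0.0341]
orientation: [0.588, 0.799, 0.077, -0.104]
ft_force: [0.8, -9.6, -0.5]
width: -0.0
axial -9.5 lat 2.1 z -0.5 way 19.854469162748526 0.48861923472329094 torq [-1.60321503 -0.30879048  0.04122091] [ 0.58750014  0.79874629  0.07702156 -0.10447787]
t: 26.4
tcp_pos: [0.508, 0.0612, 0.0342]
orientation: [0.588, 0.799, 0.077, -0.104]
ft_force: [1.7, -12.2, -0.6]
width: 0.0001
axial -12.1 lat 2.0 z -0.6 way 19.995053592047853 0.42020121944450467 torq [-2.15520673 -0.39004563  0.05995533] [ 0.58752743  0.79878398  0.07689434 -0.10412946]
```

```bash
python3 -m jog '[{"rotation":[0,0,0],"offset":[0.03,0,0.008],"claw":0},{"rotation":[0,0,0],"offset":[0,0,0],"claw":0},{"rotation":[0,0,0],"offset":[0,0,0],"claw":0},{"rotation":[0,0,0],"offset":[0,0,0],"claw":0},{"rotation":[0,0,0],"offset":[0,0,0],"claw":0}]' 60
python3 f.py
python3 -m jog '[{"rotation":[0,0,0],"offset":[0.01,0,0.003],"claw":0},{"rotation":[0,0,0],"offset":[0,0,0],"claw":0},{"rotation":[0,0,0],"offset":[0,0,0],"claw":0},{"rotation":[0,0,0],"offset":[0,0,0],"claw":0},{"rotation":[0,0,0],"offset":[0,0,0],"claw":0}]' 60
python3 f.py
```

```text
t: 26.9
tcp_pos: [0.5079, 0.0613, 0.0342]
orientation: [0.588, 0.799, 0.077, -0.104]
ft_force: [2.3, -13.6, -1.9]
width: -0.0004
axial -13.7 lat 1.8 z -1.9 way 20.111480343387665 0.42225350214275054 torq [-2.35048201 -0.39859141  0.12214276] [ 0.58756818  0.79878037  0.07679649 -0.10399933]
t: 27.4
tcp_pos: [0.5079, 0.0614, 0.0342]
orientation: [0.588, 0.799, 0.077, -0.104]
ft_force: [2.2, -15.0, -0.6]
width: 0.0001
axial -15.0 lat 2.4 z -0.6 way 20.1828720348103 0.4140866708819195 torq [-2.5314907  -0.47827917  0.10059132] [ 0.58756483  0.79879308  0.07677815 -0.10393411]
```

```bash
python3 -m jog '[{"rotation":[0,0,0],"offset":[0.01,0,0.003],"claw":0},{"rotation":[0,0,0],"offset":[0,0,0],"claw":0},{"rotation":[0,0,0],"offset":[0,0,0],"claw":0},{"rotation":[0,0,0],"offset":[0,0,0],"claw":0},{"rotation":[0,0,0],"offset":[0,0,0],"claw":0}]' 60
python3 f.py
python3 -m jog '[{"rotation":[0,0,0],"offset":[0,0,0],"claw":0},{"rotation":[0,0,0],"offset":[0,0,0],"claw":0},{"rotation":[0,0,0],"offset":[0,0,0],"claw":0},{"rotation":[0,0,0],"offset":[0,0,0],"claw":0},{"rotation":[0,0,0],"offset":[0,0,0],"claw":0}]' 60
python3 f.py
```

```text
t: 27.9
tcp_pos: [0.5079, 0.0614, 0.0342]
orientation: [0.588, 0.799, 0.077, -0.104]
ft_force: [2.1, -16.2, -1.0]
width: -0.0001
axial -16.1 lat 2.8 z -1.0 way 20.251259514990284 0.42516995198978835 torq [-2.49807662 -0.45191526  0.10023282] [ 0.58759375  0.79877125  0.07676347 -0.10394924]
t: 28.4
tcp_pos: [0.5079, 0.0614, 0.0342]
orientation: [0.588, 0.799, 0.077, -0.104]
ft_force: [2.5, -14.1, -0.0]
width: -0.0001
axial -14.2 lat 1.8 z -0.0 way 20.263856845788922 0.41937053660092266 torq [-2.56469988 -0.43321037  0.11354416] [ 0.5875928   0.79877201  0.0767704  -0.10394366]
```

A steady push of about 15 N was held with the cartridge not moving. I back off and take a last look.

```bash
python3 -m jog '[{"rotation":[0,0,0],"offset":[-0.3,0,-0.08],"claw":0},{"rotation":[0,0,0],"offset":[-2,0,-0.52],"claw":0},{"rotation":[0,0,0],"offset":[-3,0,-0.78],"claw":0},{"rotation":[0,-8,0],"offset":[0,0,-1],"claw":0},{"rotation":[0,-7,0],"offset":[0,0,-2],"claw":0}]' 60
python3 -m jog '[{"rotation":[0,0,0],"offset":[-2,0,-4],"claw":0},{"rotation":[0,0,0],"offset":[-2,0,-4],"claw":0},{"rotation":[0,0,0],"offset":[0,0,-3],"claw":0},{"rotation":[0,0,0],"offset":[0,0,0],"claw":0},{"rotation":[0,0,0],"offset":[0,0,0],"claw":0}]' 60
python3 - <<'E'
from cell import *
import cv2,pickle,numpy as np
d=get_image("wrist");S=get_image("scene")
a=cv2.resize(d["frame"][:,:,::-1],(480,300));b=cv2.resize(d["frame"][0:200,200:440,::-1],(400,333)) 
c=cv2.resize(S["frame"][150:320,150:400,::-1],(800,544))[:,:400]
o=np.zeros((580,800,3),np.uint8);w=cv2.resize(d["frame"][:,:,::-1],(464,290));t=cv2.resize(S["frame"][160:335,150:410,::-1],(431,290))
o[:290,:464]=w;o[290:,:431]=t
T=cv2.resize(get_image("top")["frame"][100:245,260:450,::-1],(369,282));o[295:577,431:]=T
cv2.imwrite("pics/end.png",o)
s=read_state();print(s["tcp_pos"],s["ft_force"])
pickle.dump(d,open("w2.pkl","wb"))
E
```

```text
t: 28.9
tcp_pos: [0.5251, 0.0039, 0.0625]
orientation: [0.594, 0.805, -0.001, 0.001]
ft_force: [-0.8, 0.7, -0.6]
width: -0.0
t: 29.4
tcp_pos: [0.5371, -0.0323, 0.1733]
orientation: [0.592, 0.806, 0.0, 0.0]
ft_force: [-0.2, -0.4, -1.6]
width: 0.0001
[ 0.53652332 -0.03219748  0.17192405] [-0.84506952 -0.61778091  0.54292087]
```

View pics/end.png

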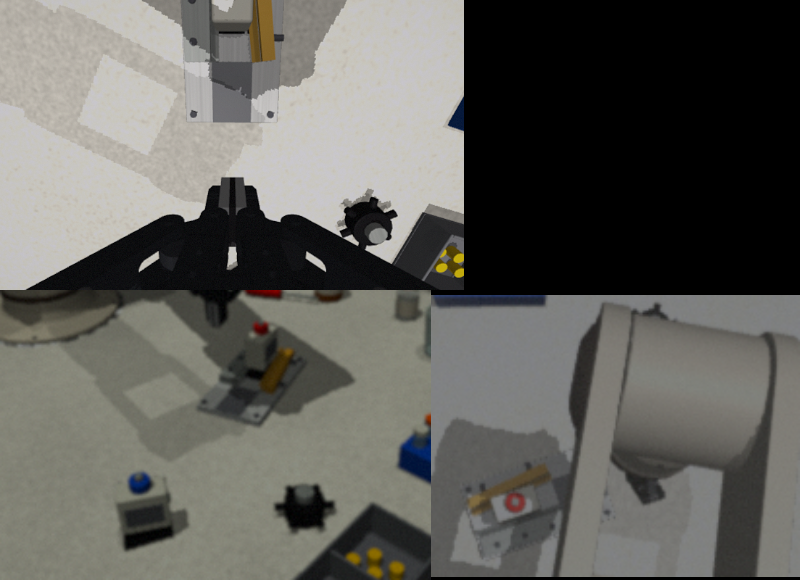

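The cartridge stands upright in the way, with its cap at (262,327) in the scene crop and (515,502) in the top crop. The gripper is clear, and the blue cartridge and the valve stand where they were. I hand in.

```bash
python3 -c "
from cell import *
print(close_job())"
```

```text
the job is handed in; nothing more can be done
None
```

The red cartridge is standing upright in its way, wedged between the jaw and the gib, and the job is handed in at about 29.5 s of the 64 s allowed.

- **Placing:** I picked it up from the bench and set it on the apron with its boss end leading. I let go once so it stood on its own, then gripped it again.
- **Sliding in:** I ran it in along the steel jaw with about 7 N of side load. It met the gib with its origin about 55 mm past the mouth. I took off most of the side load and carried on to about 60 mm, where the axial push was 16 N.
- **Final push:** I released it and pushed low from behind with closed fingers, steadily at about 15 N (readings 14–16 N). It stayed in place when I let go.

**Last checks:** The last pictures show the cartridge upright, the gripper clear, and the blue cartridge and valve where they were. I did not check the bottle, jar, beaker or driver in those pictures, but the arm did not work near them.

**Uncertain:** I could not measure how far the gib was pressed back. From the travel past first contact I put it at about 0.7 mm, the low end of the 0.7–0.9 mm expected. My jaw position from the images was off by about 1.5 mm, so I found the jaw by touch instead.

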